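Close the gauge case and snap its two latches up

ROBOT

A 7-joint arm with a two-finger parallel gripper is mounted at the origin on a cart in front of the work surface, level with it; the furniture and walls round the work are solid. World frame = base frame: x ahead of the robot, y to its left, z up, the work surface at z = 0. Lengths are in m, angles in rad, forces in N, time in s.
With the tool pointing down it reaches from about 0.425 to 0.925 m from the base axis. Payload 6.8 kg.
Tool frame: the origin (TCP) lies on the centre line of the jaws, within the pads' length; the fingertips stand 14 mm ahead of it and the grasp point (between the pads) lies 5 mm behind it; z points along the fingers, y is the direction in which the jaws open and shut (so a half turn about z gives the same grasp; the last joint's range is limited). The gripper opens to 85 mm and grips with 20 to 120 N. Pads are 22 mm wide; open, the fingers measure 114 mm over their backs; the gripper's body (76 mm by 85 mm) begins 54 mm behind the grasp point. The pads swing forward as they close: fully open they stand 13 mm farther back than shut.
Start: joints at [1.125, 0.477, 0.022, 1.555, -0.011, 1.109, -0.083], TCP at [0.224, -0.637, 0.245] pointing down, gripper open.
Joint ranges: [-2.96, 2.96], [-0.34, 2.1], [-1.41, 1.46], [0.24, 2.44], [-1.37, 4.51], [0.17, 1.92], [-2.96, 2.96]. Speed limits (rad/s): [2.39, 2.39, 3.14, 3.14, 3.14, 3.14, 3.14].

INTERFACE

Orientations are given as a rotation vector (axis times angle).
In Python, from workcell import robot gives the robot as it stands.
- The arm moves only by the tool apply_moves, never from a script. Its argument "increments" is a list of rows, each a list of 4 numbers: the shift along the world's x, y, z each as a share of 50 cm, from -1 to 1, then the turn about the world's z as a share of 90 degrees, from -1 to 1. In form: [[dx, dy, dz, roll], ...]. A call has exactly 8 rows; each row is the pose to reach, as a shift and turn from the pose commanded when the call began; what a row does not reach only later rows make up. A row lasts 1/12 s, in which the tool goes at most 41.7 mm and 7.16 degrees, less where a joint would pass 70% of its speed; a pose out of reach is approached as far as the arm can. A call with a number of a shift or a turn outside -1 to 1 is refused whole. A call with a gripper value outside its range is refused whole. "hand" is the finger opening in mm, from 0 to 85.4, set as the call begins (left out, the last holds). The fingers move at their own pace and stop on an object; "grip_force" is the grip in N (left out, the last holds). Time passes only in rows, so rows that repeat a pose let the fingers close, or fill a call up. It gives the time, the measured TCP pose, the force and the opening at its end, in the units of the state.
- robot.get_state(): the state, without advancing time (a new reading comes with each control period).
- robot.capture(name): name is "side" or "top"; returns a dict with "image" (400x640x3 uint8, red, green, blue), "fovy" (degrees; the focal length in pixels is half the picture's height over the tangent of half this angle, whatever the lens; pixels are square), "cx", "cy" (the principal point, pixels), "rvec" (rotation vector, rad) and "tvec" (3), from world to camera coordinates, as OpenCV has them. Camera axes: x right, y down, z forward; pixel columns grow to the right and rows downward; lengths in m; the calibration is good to about 2 mm. A picture is of the moment at which its call begins. There is no depth.
- robot.job_done(): hands the job in, once; it reports no verdict.
Trained networks look in the newest picture that a camera, given by its name, has taken for a name from the list of things; names that differ only in an ending like _2 or _b are one class to them, and where a whole thing is asked for, a point or a joint stands for the part that bears it (a point fixed in the world has none). Each returns a list of dicts, best first, with "conf" (0 to 1); they miss things now and then, are a little off and sometimes report something else, mostly with a low value. They report only what shows in the picture. A call takes as long as a camera call. They do not tell look-alikes from the thing itself.
- robot.silhouettes(camera, query): "mask" (400x640 bool, what is visible of it) and "bbox" ([centre column, centre row, width, height] in pixels, round what is visible of it).
- robot.pinpoint(camera, query): "position" ([column, row] in pixels: a listed point, or the origin of a listed thing).
The state is a dict: "time_s": time; "joints": joint angles; "joint_velocities": joint speeds; "tau": joint torques, N m; "tcp_pos": TCP position; "tool_rot": TCP orientation; "contact_force": force on the tool from outside, world axes, zero at the start; "torque": the same for the moment, N m; "finger_gap": finger opening in m.
Only numpy, scipy, OpenCV 4.12 (cv2) and the standard library are available. Lean on these libraries where they do the work, as an engineer would, in place of code of your own. Each camera call takes 0.05 s, during which the arm holds its last target. There are 200 camera calls.

TASK

The plug gauge is back in its case, so close the black case up: push the standing lid over until it is fully shut, and only then push the two front latches up flat against the front, so that both stand upright over the lid's rim. Do it all with gentle fingertip pushes: do not grip or lift anything, leave the case about where it stands (within a few centimetres), and do not disturb the ring gauge, the micrometer or the spacer ring beside it.

Things in the scene. Friction and masses are not known exactly. Their poses are not given: they have to be found in the camera images.
- gauge_case: Flat black instrument case, 126 (x) by 213 (y) by 51 mm when shut, standing loose on the desk, about 1.5 kg. Origin: centre of its underside. Its own -x is the front, with the latches, facing roughly the robot; +x is the hinge side; z up. The base is 27 mm high, the lid 24 mm deep
- gauge_case_lid (a joint): The lid, in rad: 0 shut, 1.57 upright, more leaning back, away from the robot; starts 1.62 to 1.95. Hinge along the case's y at x = +60 mm, 27 mm above the desk. The lid is 209 mm wide and reaches 118 mm from the hinge. Stiff hinge: about 1 N at the free edge moves it and it stays where it is left, but it drops by itself over the last 0.6 rad or so
- lid_front_edge (a point): Middle of the lid's free edge, 120 mm from the hinge: its upper edge while it stands, its front face (40 mm above the desk) when shut. The lid's flat outer top lies 24 mm off the hinge plane (11 mm past this point); it faces away from the robot while the lid stands, and is level, 51 mm above the desk, when shut
- gauge_case_latch0 (a joint): The left front latch (case y = +59 mm), in rad. Hinge along the case's y at x = -61 mm, 14 mm above the desk. 0: upright, outer face at x = -64 mm, tip 34 mm above the desk, lapping the shut lid's rim. Grows as it leans out and down towards -x; starts 0.5 to 0.9. No spring: 1 to 2 N along its arc turn it; it stays where it is left, stops at 0, and can bind if its tip is pushed straight in without rising
- gauge_case_latch1 (a joint): The right front latch (case y = -59 mm), in rad. Hinge along the case's y at x = -61 mm, 14 mm above the desk. 0: upright, outer face at x = -64 mm, tip 34 mm above the desk, lapping the shut lid's rim. Grows as it leans out and down towards -x; starts 0.5 to 0.9. No spring: 1 to 2 N along its arc turn it; it stays where it is left, stops at 0, and can bind if its tip is pushed straight in without rising
- latch0_tip (a point): Middle of the free end of the left latch, a flat black plate 26 mm wide, 22 mm long and 5 mm thick; 20 mm from its hinge
- latch1_tip (a point): Middle of the free end of the right latch, a plate like the left one; 20 mm from its hinge
- plug_gauge: White pen-like plug gauge with a red band, 105 mm long, 16 mm thick, lying loose along the long recess in the case, under the lid. Origin: its middle, underside. It is to stay in the case
- ring_gauge: Bystander: knurled steel ring 54 mm across, 18 mm high, to the right of the case. Origin: centre of its underside
- micrometer: Bystander: outside micrometer, 46 by 140 by 14 mm, lying to the right of the case. Origin: its middle, underside
- spacer_ring: Bystander: thin grey ring 26 mm across, 8 mm high, on the desk to the left of the case. Origin: centre of its underside
Things that resemble listed ones, but are neither listed nor needed, are in the scene too. Of the things shaped like the gauge_case, the black one is meant.

How it is judged:
By the outcome, as a careful person would: the job done as asked, in the order asked, and still so for the second after the job is handed in, with the robot touching nothing.
It also fails if it takes over 58 s, if anything falls off the work surface, if the arm or the gripper's body presses on something with over 40 N, if the wrist force passes 120 N, or if a joint passes its speed limit or range.

## Working session

There is one attempt and no reset: what is moved stays moved. The work goes in short steps, Python scripts to look and compute and a tool call to move; the robot and the scene stay as the last step left them, time stands still between calls to the robot, and variables do not carry over. Pictures are saved under pics/ and viewed, about 8 in all and at most 12, crops included, and the job is handed in when it is done.

Besides the shell and the picture viewer there is one more tool, called after "Emit:" as name(argument=value, ...) on one line, values as JSON. apply_moves: Moves the arm, as the interface text tells. Its arguments: {"type":"object","properties":{"increments":{"type":"array","items":{"type":"array","items":{"type":"number","minimum":-1,"maximum":1}}},"hand":{"type":"number"},"grip_force":{"type":"number"}},"required":["increments"]}

```bash
mkdir -p pics; cat > h.py <<'E'
import numpy as np, cv2
from workcell import robot
def cam(n):
    c=robot.capture(n); f=200/np.tan(np.radians(c['fovy'])/2)
    K=np.array([[f,0,c['cx']],[0,f,c['cy']],[0,0,1]]); R=cv2.Rodrigues(np.array(c['rvec'],float))[0]; t=np.array(c['tvec'],float)
    return c['image'],K,R,t
def ray(px,K,R,t):
    d=R.T@np.linalg.inv(K)@np.array([px[0],px[1],1.]); return -R.T@t,d
def onplane(px,z,C):
    o,d=ray(px,*C); return o+d*(z-o[2])/d[2]
def proj(p,C):
    K,R,t=C; q=K@(R@np.array(p,float)+t); return q[:2]/q[2]
def tri(p1,C1,p2,C2):
    A=[];b=[]
    for p,C in((p1,C1),(p2,C2)):
        o,d=ray(p,*C); d/=np.linalg.norm(d); M=np.eye(3)-np.outer(d,d); A.append(M); b.append(M@o)
    x=np.linalg.solve(sum(A),sum(b)); return x,[np.round(proj(x,C)-p,1) for p,C in((p1,C1),(p2,C2))]
def save(im,name): cv2.imwrite('pics/'+name+'.png',cv2.cvtColor(im,cv2.COLOR_RGB2BGR))
E
python3 - <<'E'
from h import *
s=robot.get_state(); print(s['time_s'],s['tcp_pos'],s['tool_rot'],s['contact_force'],s['finger_gap'])
for n in('side','top'):
    im,*C=cam(n); save(im,n+'0'); print(n,'pos',np.round(-C[1].T@C[2],3),'f',C[0][0,0])
    for q in('gauge_case','lid_front_edge','latch0_tip','latch1_tip','ring_gauge','micrometer','spacer_ring','plug_gauge'):
        for r in robot.pinpoint(n,q)[:3]:
            print(q,np.round(r['position'],1),round(r['conf'],2),np.round(onplane(r['position'],0,C),3))
E
```

```text
0.0 [ 0.22350275 -0.63632729  0.24434148] [-3.09517608e+00 -5.27877540e-01  6.87747296e-04] [-0.47781185 -0.26191655  0.10859312] 0.08562419666357637
side pos [0.523 0.619 0.591] f 372.486244727573
gauge_case [255.2 192.3] 0.71 [ 0.817 -0.129  0.   ]
gauge_case [367.5 244.2] 0.65 [0.513 0.017 0.   ]
lid_front_edge [277.1 176.4] 0.79 [ 0.778 -0.211  0.   ]
lid_front_edge [327.5 192.8] 0.74 [ 0.628 -0.158  0.   ]
latch0_tip [406.4 256.7] 0.65 [0.428 0.041 0.   ]
latch1_tip [396.8 218.4] 0.39 [ 0.448 -0.083  0.   ]
ring_gauge [391.  170.8] 0.6 [ 0.465 -0.289  0.   ]
micrometer [329.6 163.2] 0.61 [ 0.643 -0.301  0.   ]
spacer_ring [331.  312.6] 0.5 [0.569 0.207 0.   ]
plug_gauge [355.3 244.1] 0.75 [0.54  0.021 0.   ]
top pos [ 0.474 -0.032  0.924] f 365.61270270152744
gauge_case [291.4 248.6] 0.76 [0.518 0.022 0.   ]
gauge_case [348. 140.] 0.74 [ 0.806 -0.119  0.   ]
gauge_case [319.8 278. ] 0.41 [ 0.447 -0.051  0.   ]
lid_front_edge [283.8 207. ] 0.9 [0.623 0.045 0.   ]
lid_front_edge [365.1 149.6] 0.65 [ 0.781 -0.164  0.   ]
lid_front_edge [269.3 280.5] 0.64 [0.439 0.074 0.   ]
latch0_tip [271.9 279. ] 0.59 [0.442 0.068 0.   ]
latch0_tip [345.7 166. ] 0.42 [ 0.735 -0.113  0.   ]
latch1_tip [320.3 276.3] 0.43 [ 0.451 -0.052  0.   ]
latch1_tip [381.  138.2] 0.37 [ 0.813 -0.206  0.   ]
ring_gauge [417.  273.1] 0.66 [ 0.464 -0.292  0.   ]
micrometer [421.8 200.2] 0.94 [ 0.648 -0.31   0.   ]
spacer_ring [219.4 226.2] 0.48 [0.57  0.206 0.   ]
plug_gauge [287.3 240.2] 0.58 [0.539 0.033 0.   ]
```

View pics/side0.png

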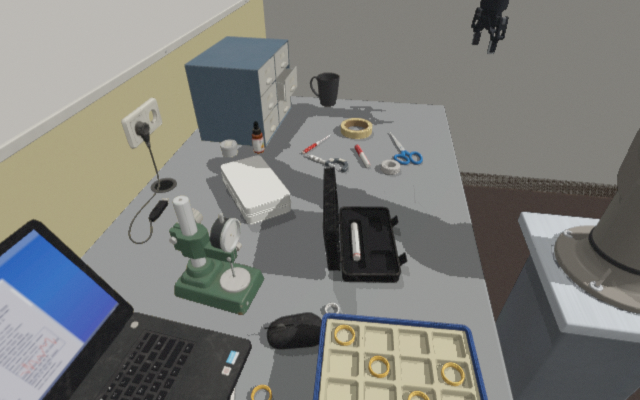

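View pics/top0.png

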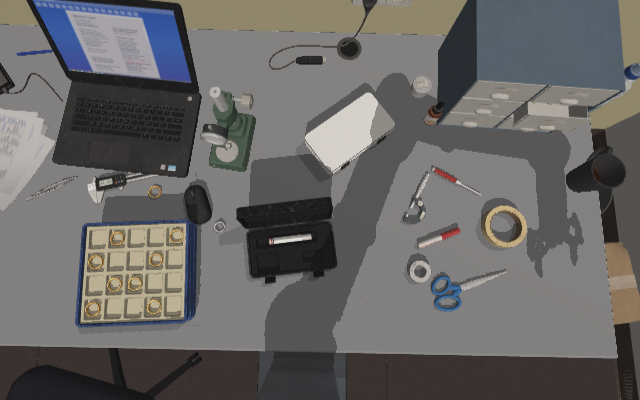

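```bash
python3 - <<'E'
from h import *
P={}
for n in('side','top'):
    im,*C=cam(n); P[n]=(C,im)
    for q in('gauge_case_lid',):
        for r in robot.silhouettes(n,q)[:3]: print(n,q,np.round(r['bbox'],0),round(r['conf'],2))
Cs,Ct=P['side'][0],P['top'][0]
for nm,a,b in(('l0',(406.4,256.7),(271.9,279)),('l1',(396.8,218.4),(320.3,276.3)),('lid',(327.5,192.8),(283.8,207)),('case',(367.5,244.2),(291.4,248.6)),('plug',(355.3,244.1),(287.3,240.2))):
    x,e=tri(a,Cs,b,Ct); print(nm,np.round(x,4),e)
a=cv2.resize(P['side'][1][160:290,300:430],None,fx=4,fy=4,interpolation=3); b=cv2.resize(P['top'][1][190:290,230:345],None,fx=4.8,fy=4.8,interpolation=3)
save(a,'s1');save(b,'t1')
# model fit check: project base corners for guess
E
```

```text
side gauge_case_lid [331. 220.  14. 106.] 0.8
side gauge_case_lid [255. 184.  68.  65.] 0.76
top gauge_case_lid [286. 213.  96.  33.] 0.7
top gauge_case_lid [350. 132.  89.  80.] 0.61
l0 [0.4377 0.0655 0.0255] [array([-2.8, -0.5]), array([-0.4,  2.4])]
l1 [ 0.4518 -0.0513  0.0265] [array([-0.1, -0. ]), array([-0. ,  0.1])]
lid [0.6011 0.0326 0.1447] [array([0.6, 0.1]), array([ 0. , -0.6])]
case [0.5152 0.0217 0.0053] [array([-1.1, -0.2]), array([-0.1,  1. ])]
plug [0.5386 0.032  0.0112] [array([0.3, 0.1]), array([ 0. , -0.3])]
```

View pics/t1.png

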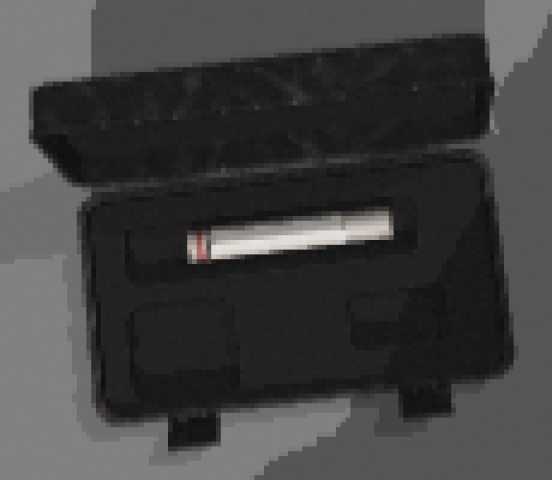

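View pics/s1.png

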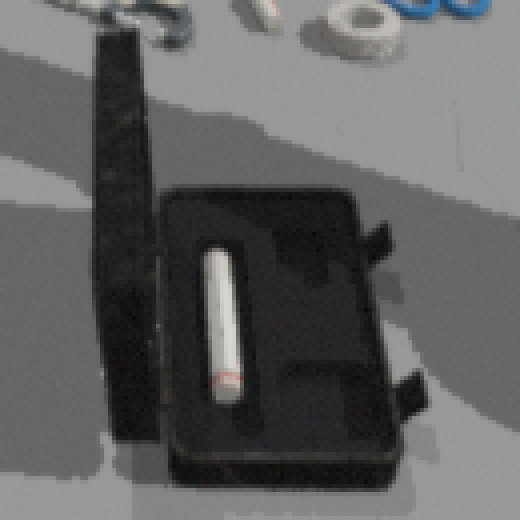

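Emit:
apply_moves(increments=[[0.042,0.068,0,0.07],[0.085,0.136,0,0.14],[0.128,0.203,0,0.21],[0.17,0.27,0,0.288],[0.213,0.339,0,0.288],[0.255,0.407,0,0.288],[0.298,0.474,0,0.288],[0.34,0.542,0,0.288]], hand=0, grip_force=20)

```text
time_s: 1.77
tcp_pos: [0.3945, -0.3643, 0.2457]
tool_rot: [2.899, 1.209, 0.0]
contact_force: [0.1, -0.8, 0.2]
finger_gap: -0.0
```

Emit:
apply_moves(increments=[[0.042,0.068,0,0],[0.085,0.136,0,0],[0.128,0.203,0,0],[0.17,0.27,0,0],[0.213,0.339,0,0],[0.255,0.407,0,0],[0.298,0.474,0,0],[0.34,0.542,0,0]])

```text
time_s: 2.43
tcp_pos: [0.5646, -0.0933, 0.2456]
tool_rot: [2.899, 1.208, 0.001]
contact_force: [0.8, -0.9, -0.2]
finger_gap: -0.0001
```

Emit:
apply_moves(increments=[[0.035,0.05,0,-0.07],[0.07,0.1,0,-0.14],[0.105,0.16,0,-0.21],[0.14,0.21,0,-0.28],[0.17,0.258,0,-0.35],[0.17,0.258,0,-0.43],[0.17,0.258,0,-0.43],[0.17,0.258,0,-0.43]])

```text
time_s: 3.1
tcp_pos: [0.6485, 0.0337, 0.2451]
tool_rot: [3.135, 0.186, -0.001]
contact_force: [-0.4, -0.7, 0.4]
finger_gap: -0.0002
```

Emit:
apply_moves(increments=[[0,0,-0.03,0],[0,0,-0.06,0],[0,0,-0.1,0],[0,0,-0.14,0],[0,0,-0.18,0],[0,0,-0.22,0],[0,0,-0.22,0],[0,0,-0.22,0]])

```text
time_s: 3.77
tcp_pos: [0.6478, 0.0324, 0.1347]
tool_rot: [3.136, 0.181, -0.004]
contact_force: [1.4, -0.1, 0.1]
finger_gap: -0.0002
```

```bash
python3 - <<'E'
from h import *
s=robot.get_state();print(s['tcp_pos'],s['contact_force'])
for n,b in(('side',(130,280,270,430)),('top',(170,290,230,345))):
    im,*C=cam(n); tip=np.array(s['tcp_pos'])-[0,0,.014]; print(n,proj(tip,C),proj(s['tcp_pos'],C)); 
    A=im[b[0]:b[1],b[2]:b[3]]; save(cv2.resize(A,None,fx=4,fy=4,interpolation=3),n+'2')
E
python3 -c "
import cv2,numpy as np
a=cv2.imread('pics/side2.png')[:480];b=cv2.imread('pics/top2.png')[:480]
a=cv2.resize(a,None,fx=.6,fy=.6);b=cv2.resize(b,(400,a.shape[0]));cv2.imwrite('pics/c2.png',np.hstack([a,b]))"
```

```text
[0.64780768 0.03242212 0.13474302] [ 1.41059942 -0.07803528  0.13285156]
side [305.35739623 200.03182158] [305.18726551 194.58948671]
top [285.45489443 187.59765026] [284.99109129 186.24453608]
```

View pics/c2.png

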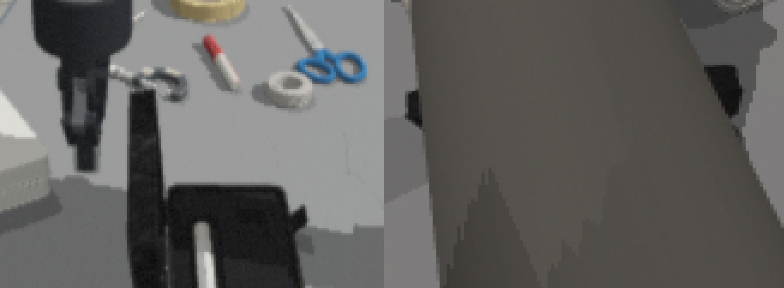

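Emit:
apply_moves(increments=[[-0.02,-0.002,0,0],[-0.036,-0.004,0.002,0],[-0.052,-0.006,0.004,0],[-0.064,-0.007,0.008,0],[-0.076,-0.009,0.012,0],[-0.088,-0.01,0.014,0],[-0.098,-0.011,0.016,0],[-0.106,-0.012,0.018,0]])

```text
time_s: 4.53
tcp_pos: [0.5953, 0.028, 0.1446]
tool_rot: [3.136, 0.18, 0.001]
contact_force: [1.1, 0.5, -0.8]
finger_gap: 0.0001
```

Emit:
apply_moves(increments=[[-0.01,-0.001,0,0],[-0.02,-0.002,0,0],[-0.03,-0.003,-0.001,0],[-0.042,-0.005,-0.002,0],[-0.052,-0.006,-0.004,0],[-0.062,-0.007,-0.006,0],[-0.072,-0.008,-0.009,0],[-0.082,-0.009,-0.012,0]])

```text
time_s: 5.2
tcp_pos: [0.5541, 0.0235, 0.1381]
tool_rot: [3.136, 0.18, -0.0]
contact_force: [0.6, -0.7, 0.5]
finger_gap: 0.0004
```

```bash
python3 - <<'E'
from h import *
s=robot.get_state();print(s['tcp_pos'],s['contact_force'])
im,*C=cam('side'); save(cv2.resize(im[130:280,270:430],None,fx=3,fy=3,interpolation=3),'side3')
E
```

```text
[0.55408861 0.02354804 0.13808802] [ 0.61792802 -0.68714273  0.53936108]
```

View pics/side3.png

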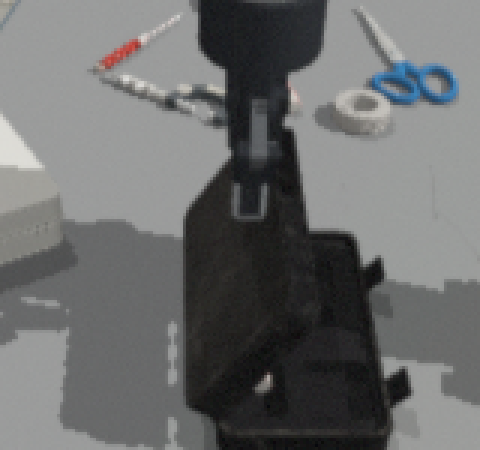

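Emit:
apply_moves(increments=[[-0.01,-0.001,-0.004,0],[-0.02,-0.002,-0.008,0],[-0.03,-0.003,-0.013,0],[-0.038,-0.004,-0.018,0],[-0.046,-0.005,-0.024,0],[-0.054,-0.006,-0.03,0],[-0.062,-0.007,-0.036,0],[-0.07,-0.008,-0.042,0]])

```text
time_s: 5.92
tcp_pos: [0.5193, 0.0196, 0.1169]
tool_rot: [3.136, 0.18, -0.0]
contact_force: [0.3, 1.0, 1.0]
finger_gap: -0.0002
```

Emit:
apply_moves(increments=[[-0.008,-0.001,-0.008,0],[-0.016,-0.002,-0.016,0],[-0.024,-0.003,-0.024,0],[-0.03,-0.003,-0.032,0],[-0.036,-0.004,-0.041,0],[-0.041,-0.005,-0.05,0],[-0.045,-0.005,-0.058,0],[-0.048,-0.006,-0.066,0]])

```text
time_s: 6.58
tcp_pos: [0.4954, 0.0167, 0.0838]
tool_rot: [-3.136, -0.18, 0.0]
contact_force: [0.3, -0.7, -0.1]
finger_gap: 0.0001
```

Emit:
apply_moves(increments=[[-0.004,0,-0.008,0],[-0.008,-0.001,-0.016,0],[-0.012,-0.001,-0.024,0],[-0.012,-0.001,-0.03,0],[-0.012,-0.001,-0.034,0],[-0.012,-0.001,-0.036,0],[-0.012,-0.001,-0.038,0],[-0.012,-0.001,-0.038,0]])

```text
time_s: 7.25
tcp_pos: [0.4898, 0.0162, 0.0652]
tool_rot: [-3.136, -0.18, -0.0]
contact_force: [-0.0, -0.2, 0.5]
finger_gap: 0.0002
```

Emit:
apply_moves(increments=[[0,0,-0.002,0],[0,0,-0.004,0],[0,0,-0.005,0],[0,0,-0.006,0],[0,0,-0.007,0],[0,0,-0.008,0],[0,0,-0.008,0],[0,0,-0.008,0]])

```text
time_s: 7.92
tcp_pos: [0.4901, 0.0162, 0.064]
tool_rot: [3.135, 0.18, 0.001]
contact_force: [-10.4, -0.8, 33.3]
finger_gap: 0.0003
```

Emit:
apply_moves(increments=[[0,0,0.02,0],[0,0,0.06,0],[0,0,0.1,0],[-0.07,0.06,0.1,0],[-0.14,0.12,0.1,0],[-0.18,0.18,0.1,0],[-0.18,0.22,0.1,0],[-0.18,0.22,0.1,0]])

```text
time_s: 8.58
tcp_pos: [0.3986, 0.1308, 0.112]
tool_rot: [-3.134, -0.191, -0.003]
contact_force: [-0.1, 0.1, 0.6]
finger_gap: 0.0004
```

```bash
python3 - <<'E'
from h import *
s=robot.get_state();print(s['tcp_pos'],s['contact_force'])
P={}
for n in('side','top'):
    im,*C=cam(n); P[n]=(im,C)
    for q in('gauge_case','lid_front_edge','latch0_tip','latch1_tip'):
        for r in robot.pinpoint(n,q)[:3]: print(n,q,np.round(r['position'],1),round(r['conf'],2),np.round(onplane(r['position'],.026,C),3))
S=cv2.resize(P['side'][0][190:290,310:430],(480,400),interpolation=3);T=cv2.resize(P['top'][0][210:310,230:345],(320,278),interpolation=3)
T=np.vstack([T,np.zeros((122,320,3),np.uint8)]);save(np.hstack([S,T]),'c4')
E
```

```text
[0.39861422 0.13080397 0.1119823 ] [-0.06035773  0.06590573  0.62502688]
side gauge_case [254.5 193.5] 0.72 [ 0.805 -0.091  0.026]
side gauge_case [368.  247.5] 0.63 [0.512 0.053 0.026]
side lid_front_edge [275.8 179.5] 0.97 [ 0.767 -0.16   0.026]
side lid_front_edge [394.1 231.3] 0.67 [ 0.458 -0.007  0.026]
side latch0_tip [403.8 258.7] 0.6 [0.438 0.073 0.026]
side latch1_tip [395.9 222.1] 0.42 [ 0.454 -0.039  0.026]
top gauge_case [351.1 137.6] 0.84 [ 0.804 -0.124  0.026]
top gauge_case [293.5 248.5] 0.82 [0.517 0.015 0.026]
top gauge_case [219.4 228.1] 0.59 [0.563 0.199 0.026]
top lid_front_edge [362.5 149.3] 0.71 [ 0.773 -0.154  0.026]
top lid_front_edge [294.2 275.7] 0.67 [0.452 0.012 0.026]
top latch0_tip [268.1 281.2] 0.5 [0.438 0.074 0.026]
top latch0_tip [343.  164.6] 0.47 [ 0.731 -0.104  0.026]
top latch1_tip [381.4 139.7] 0.45 [ 0.8   -0.202  0.026]
top latch1_tip [320.4 279.5] 0.4 [ 0.444 -0.052  0.026]
```

View pics/c4.png

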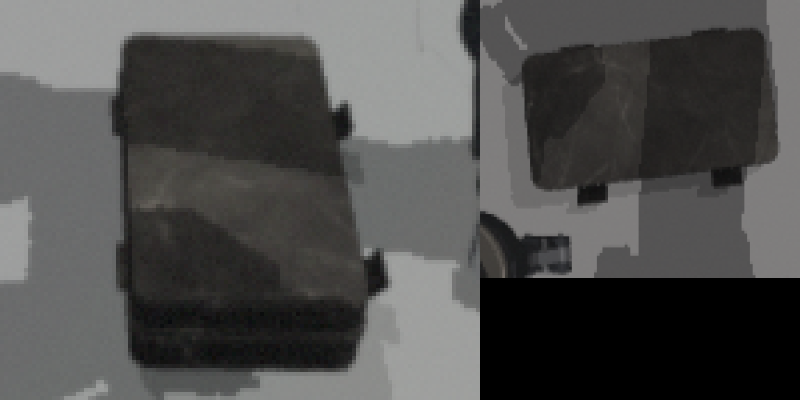

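Emit:
apply_moves(increments=[[0.01,-0.04,0,0],[0.02,-0.08,0,0],[0.032,-0.12,0,0],[0.032,-0.12,-0.02,0],[0.032,-0.12,-0.05,0],[0.032,-0.12,-0.08,0],[0.032,-0.12,-0.1,0],[0.032,-0.12,-0.1,0]])

```text
time_s: 9.75
tcp_pos: [0.4145, 0.0655, 0.0597]
tool_rot: [3.136, 0.179, -0.005]
contact_force: [-0.2, -0.4, 0.5]
finger_gap: -0.0001
```

Emit:
apply_moves(increments=[[0,0,-0.015,0],[0,0,-0.03,0],[0,0,-0.045,0],[0,0,-0.055,0],[0,0,-0.067,0],[0,0,-0.067,0],[0,0,-0.067,0],[0,0,-0.067,0]])

```text
time_s: 10.42
tcp_pos: [0.4158, 0.0662, 0.0279]
tool_rot: [-3.136, -0.18, -0.0]
contact_force: [-0.1, -0.3, 0.1]
finger_gap: 0.0002
```

Emit:
apply_moves(increments=[[0.006,0.001,0,0],[0.01,0.001,0.002,0],[0.013,0.0015,0.006,0],[0.016,0.002,0.009,0],[0.019,0.002,0.012,0],[0.022,0.0025,0.014,0],[0.025,0.003,0.016,0],[0.028,0.003,0.018,0]])

```text
time_s: 11.08
tcp_pos: [0.4298, 0.0677, 0.0369]
tool_rot: [3.136, 0.18, -0.0]
contact_force: [-1.3, 0.5, -0.7]
finger_gap: -0.0001
```

Emit:
apply_moves(increments=[[0.002,0,0.001,0],[0.004,0.0005,0.002,0],[0.006,0.001,0.003,0],[0.008,0.001,0.003,0],[0.01,0.001,0.003,0],[0.011,0.001,0.003,0],[0.012,0.0015,0.003,0],[0.012,0.0015,0.003,0]])

```text
time_s: 11.75
tcp_pos: [0.4345, 0.0681, 0.038]
tool_rot: [3.136, 0.18, -0.004]
contact_force: [-5.3, -0.7, 2.7]
finger_gap: -0.0
```

Emit:
apply_moves(increments=[[0.001,0,0,0],[0.002,0,0,0],[0.003,0,0,0],[0.003,0,0,0],[0.003,0,0,0],[0.003,0,0,0],[0.003,0,0,0],[0.003,0,0,0]])

```text
time_s: 12.42
tcp_pos: [0.4346, 0.068, 0.0378]
tool_rot: [3.135, 0.181, -0.007]
contact_force: [-7.1, 1.7, 5.6]
finger_gap: -0.0002
```

Emit:
apply_moves(increments=[[-0.01,-0.001,0,0],[-0.03,-0.003,0,0],[-0.035,-0.004,0.03,0],[-0.035,-0.004,0.08,0],[-0.035,-0.05,0.12,0],[-0.03,-0.1,0.12,0],[-0.025,-0.17,0.12,0],[-0.02,-0.235,0.12,0]])

```text
time_s: 13.08
tcp_pos: [0.4279, -0.0504, 0.0991]
tool_rot: [3.136, 0.182, 0.005]
contact_force: [-0.7, 0.2, -0.4]
finger_gap: -0.0002
```

```bash
python3 - <<'E'
from h import *
s=robot.get_state();print(s['tcp_pos'],s['contact_force'])
P={}
for n in('side','top'):
    im,*C=cam(n); P[n]=(im,C)
    for q in('gauge_case','lid_front_edge','latch0_tip','latch1_tip'):
        for r in robot.pinpoint(n,q)[:3]: print(n,q,np.round(r['position'],1),round(r['conf'],2),np.round(onplane(r['position'],.03,C),3))
S=cv2.resize(P['side'][0][190:290,310:430],(480,400),interpolation=3);T=cv2.resize(P['top'][0][210:310,230:345],(320,278),interpolation=3)
T=np.vstack([T,np.zeros((122,320,3),np.uint8)]);save(np.hstack([S,T]),'c5')
E
```

```text
[ 0.42787501 -0.05036605  0.09914375] [-0.7423453   0.21167649 -0.39326852]
side gauge_case [366.1 244.3] 0.94 [0.516 0.048 0.03 ]
side gauge_case [251.2 193.1] 0.65 [ 0.811 -0.087  0.03 ]
side lid_front_edge [275.9 181.1] 0.59 [ 0.763 -0.147  0.03 ]
side lid_front_edge [393. 233.] 0.58 [0.46  0.004 0.03 ]
side latch1_tip [397.  220.6] 0.48 [ 0.452 -0.039  0.03 ]
top gauge_case [350.9 135.2] 0.64 [ 0.809 -0.123  0.03 ]
top gauge_case [292.5 248.6] 0.56 [0.517 0.017 0.03 ]
top lid_front_edge [292.8 272.7] 0.97 [0.459 0.015 0.03 ]
top lid_front_edge [362.6 148.1] 0.67 [ 0.775 -0.153  0.03 ]
top latch0_tip [268.5 277.2] 0.56 [0.447 0.073 0.03 ]
top latch0_tip [345.1 168.1] 0.41 [ 0.721 -0.109  0.03 ]
top latch1_tip [379.3 138.1] 0.52 [ 0.803 -0.196  0.03 ]
```

View pics/c5.png

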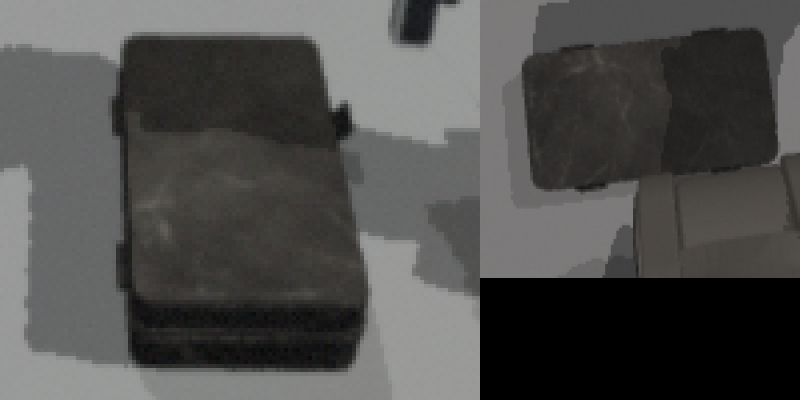

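Emit:
apply_moves(increments=[[0,0,-0.03,0],[0,0,-0.06,0],[0,0,-0.085,0],[0,0,-0.105,0],[0,0,-0.125,0],[0,0,-0.142,0],[0,0,-0.142,0],[0,0,-0.142,0]])

```text
time_s: 14.25
tcp_pos: [0.427, -0.0489, 0.027]
tool_rot: [-3.136, -0.181, 0.001]
contact_force: [0.2, -0.3, -0.1]
finger_gap: -0.0001
```

Emit:
apply_moves(increments=[[0.006,0.001,0,0],[0.01,0.001,0.002,0],[0.013,0.0015,0.006,0],[0.016,0.002,0.009,0],[0.019,0.002,0.012,0],[0.022,0.0025,0.014,0],[0.025,0.003,0.016,0],[0.028,0.003,0.018,0]])

```text
time_s: 14.92
tcp_pos: [0.4406, -0.0477, 0.0363]
tool_rot: [3.136, 0.18, -0.002]
contact_force: [-3.1, 0.3, 0.7]
finger_gap: 0.0002
```

Emit:
apply_moves(increments=[[0.003,0,0.001,0],[0.006,0.0005,0.002,0],[0.009,0.001,0.003,0],[0.012,0.001,0.003,0],[0.014,0.001,0.003,0],[0.016,0.002,0.003,0],[0.017,0.002,0.003,0],[0.017,0.002,0.003,0]])

```text
time_s: 15.58
tcp_pos: [0.4501, -0.0466, 0.0379]
tool_rot: [-3.136, -0.18, -0.001]
contact_force: [-0.7, 0.1, 0.1]
finger_gap: 0.0002
```

Emit:
apply_moves(increments=[[0.001,0,0,0],[0.002,0,0,0],[0.003,0,0,0],[0.004,0,0,0],[0.005,0,0,0],[0.005,0,0,0],[0.005,0,0,0],[0.005,0,0,0]])

```text
time_s: 16.25
tcp_pos: [0.4511, -0.0466, 0.0376]
tool_rot: [3.136, 0.18, -0.003]
contact_force: [-5.0, 0.6, 2.8]
finger_gap: -0.0002
```

Emit:
apply_moves(increments=[[-0.01,-0.001,0,0],[-0.03,-0.003,0,0],[-0.05,-0.004,0.03,0],[-0.055,-0.004,0.08,0],[-0.06,-0.06,0.12,0],[-0.06,-0.14,0.12,0],[-0.06,-0.22,0.12,0],[-0.06,-0.3,0.12,0]])

```text
time_s: 16.92
tcp_pos: [0.4225, -0.1985, 0.0988]
tool_rot: [3.135, 0.182, 0.005]
contact_force: [0.6, 0.4, 0.1]
finger_gap: -0.0002
```

Emit:
apply_moves(increments=[[0,-0.07,0.04,0],[0,-0.14,0.08,0],[0,-0.2,0.1,0],[0,-0.2,0.1,0],[0,-0.2,0.1,0],[0,-0.2,0.1,0],[0,-0.2,0.1,0],[0,-0.2,0.1,0]])

```text
time_s: 17.58
tcp_pos: [0.4221, -0.295, 0.1473]
tool_rot: [-3.135, -0.184, 0.001]
contact_force: [0.4, 0.2, 0.1]
finger_gap: 0.0001
```

```bash
python3 - <<'E'
from h import *
s=robot.get_state();print(s['tcp_pos'],s['contact_force'])
P={}
for n in('side','top'):
    im,*C=cam(n); P[n]=(im,C)
    for r in robot.silhouettes(n,'gauge_case'):
        b=r['bbox']
        if abs(b[0]-(365 if n=='side' else 292))<20:
            m=r['mask'].astype(np.uint8); c=max(cv2.findContours(m,0,1)[0],key=cv2.contourArea)
            box=cv2.boxPoints(cv2.minAreaRect(c)); print(n,r['conf'],np.round(box,1).tolist())
            if n=='top': print(np.round([onplane(p,.051,C) for p in box],4).tolist())
    for q in('latch0_tip','latch1_tip'):
        for r in robot.pinpoint(n,q)[:3]: print(n,q,np.round(r['position'],1),round(r['conf'],2),np.round(onplane(r['position'],.034,C),3))
S=cv2.resize(P['side'][0][200:290,350:430],(400,450),interpolation=3);T=cv2.resize(P['top'][0][255:295,245:345],(400,160),interpolation=3)
S=cv2.convertScaleAbs(S,alpha=2.2);T=cv2.convertScaleAbs(T,alpha=2.2)
T=np.vstack([T,np.zeros((290,400,3),np.uint8)]);save(np.hstack([S,T]),'c6')
E
```

```text
[ 0.42214851 -0.29502415  0.14727284] [0.43241631 0.24592343 0.10904214]
top 0.61 [[242.89999389648438, 228.39999389648438], [331.5, 217.89999389648438], [337.70001220703125, 270.20001220703125], [249.0, 280.6000061035156]]
[[0.5611, 0.1363, 0.051], [0.5907, -0.0753, 0.051], [0.4675, -0.0913, 0.051], [0.4395, 0.1152, 0.051]]
top latch0_tip [269.6 278. ] 0.5 [0.446 0.069 0.034]
top latch0_tip [344.8 166.3] 0.38 [ 0.725 -0.108  0.034]
top latch1_tip [321.4 270.8] 0.53 [ 0.465 -0.054  0.034]
top latch1_tip [381.3 139.2] 0.4 [ 0.798 -0.201  0.034]
```

View pics/c6.png

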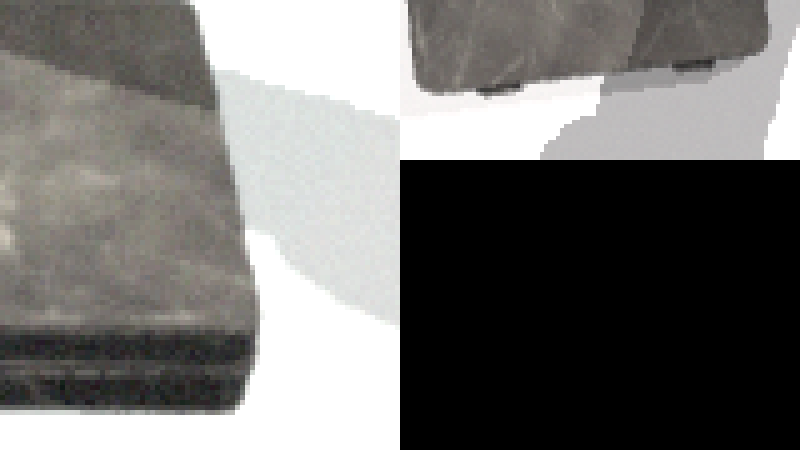

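Emit:
apply_moves(increments=[[0,0.08,0,0],[0,0.16,0,0],[0,0.24,0,0],[0,0.32,0,0],[0,0.4,0,0],[-0.005,0.48,0,0],[-0.01,0.56,0,0],[-0.01,0.64,0,0]])

```text
time_s: 18.65
tcp_pos: [0.4165, 0.025, 0.148]
tool_rot: [3.136, 0.18, 0.0]
contact_force: [2.0, 0.4, -0.2]
finger_gap: -0.0
```

Emit:
apply_moves(increments=[[0,0.04,-0.02,0],[0,0.082,-0.05,0],[0,0.082,-0.09,0],[0,0.082,-0.13,0],[0,0.082,-0.17,0],[0,0.082,-0.2,0],[0,0.082,-0.228,0],[0,0.082,-0.228,0]])

```text
time_s: 19.32
tcp_pos: [0.4158, 0.0642, 0.0319]
tool_rot: [3.136, 0.181, -0.006]
contact_force: [0.5, -0.9, -0.9]
finger_gap: -0.0001
```

Emit:
apply_moves(increments=[[0.012,0.001,0,0],[0.024,0.003,0,0],[0.034,0.004,0,0],[0.037,0.004,0.004,0],[0.039,0.004,0.008,0],[0.041,0.004,0.012,0],[0.042,0.004,0.016,0],[0.042,0.004,0.018,0]])

```text
time_s: 19.98
tcp_pos: [0.4367, 0.0656, 0.0428]
tool_rot: [3.135, 0.18, -0.004]
contact_force: [-4.9, -0.4, -3.5]
finger_gap: -0.0002
```

Emit:
apply_moves(increments=[[0.001,0,-0.004,0],[0.002,0,-0.008,0],[0.003,0,-0.006,0],[0.003,0,-0.004,0],[0.004,0,-0.002,0],[0.004,0,0,0],[0.004,0,0.002,0],[0.004,0,0.002,0]])

```text
time_s: 20.65
tcp_pos: [0.4389, 0.0658, 0.0437]
tool_rot: [3.136, 0.18, -0.004]
contact_force: [-5.0, -0.5, -3.4]
finger_gap: -0.0002
```

Emit:
apply_moves(increments=[[-0.01,-0.001,0,0],[-0.03,-0.003,0,0],[-0.044,-0.004,0.03,0],[-0.044,-0.004,0.08,0],[-0.044,0.04,0.14,0],[-0.04,0.12,0.18,0],[-0.03,0.2,0.18,0],[0,0.28,0.18,0]])

```text
time_s: 21.32
tcp_pos: [0.4396, 0.2061, 0.1364]
tool_rot: [-3.135, -0.179, -0.009]
contact_force: [0.9, -1.0, -0.4]
finger_gap: -0.0002
```

Emit:
apply_moves(increments=[[0,0.07,0.04,0],[0,0.14,0.08,0],[0,0.2,0.1,0],[0,0.2,0.1,0],[0,0.2,0.1,0],[0,0.2,0.1,0],[0,0.2,0.1,0],[0,0.2,0.1,0]])

```text
time_s: 21.98
tcp_pos: [0.4395, 0.3023, 0.1833]
tool_rot: [3.135, 0.177, -0.001]
contact_force: [-0.2, 0.1, 0.6]
finger_gap: -0.0004
```

```bash
python3 - <<'E'
from h import *
s=robot.get_state();print(s['tcp_pos'],s['contact_force'])
old=cv2.cvtColor(cv2.imread('pics/top0.png'),4)
im,*C=cam('top')
for r in robot.silhouettes('top','gauge_case'):
    if abs(r['bbox'][0]-292)<20:
        c=max(cv2.findContours(r['mask'].astype(np.uint8),0,1)[0],key=cv2.contourArea)
        print(np.round([onplane(p,.051,C) for p in cv2.boxPoints(cv2.minAreaRect(c))],4).tolist())
for q,z in(('ring_gauge',0),('micrometer',0),('spacer_ring',0),('latch0_tip',.034),('latch1_tip',.034),('gauge_case',0)):
    r=robot.pinpoint('top',q)[:2]; print(q,[(np.round(onplane(a['position'],z,C)[:2],3).tolist(),round(a['conf'],2)) for a in r])
sd,*_=cam('side')
T=cv2.resize(im[250:295,240:345],(630,270),interpolation=0);S=cv2.resize(sd[200:290,330:435],(315,270),interpolation=0)
out=np.vstack([T,np.hstack([S,np.zeros((270,315,3),np.uint8)])]);save(cv2.convertScaleAbs(out,alpha=1.6),'c7')
E
```

```text
[0.43948454 0.30233245 0.18331034] [-0.16190604  0.09482934  0.64738896]
[[0.5647, 0.1357, 0.051], [0.5915, -0.0759, 0.051], [0.4686, -0.0902, 0.051], [0.4433, 0.1163, 0.051]]
[[0.5626, 0.1354, 0.051], [0.5898, -0.0758, 0.051], [0.4733, -0.0896, 0.051], [0.4475, 0.1168, 0.051]]
ring_gauge [([0.469, -0.291], 0.87)]
micrometer [([0.646, -0.317], 0.64)]
spacer_ring [([0.571, 0.208], 0.62)]
latch0_tip [([0.46, 0.075], 0.57), ([0.723, -0.099], 0.41)]
latch1_tip [([0.803, -0.199], 0.53)]
gauge_case [([0.513, 0.019], 0.94), ([0.816, -0.128], 0.56)]
```

View pics/c7.png

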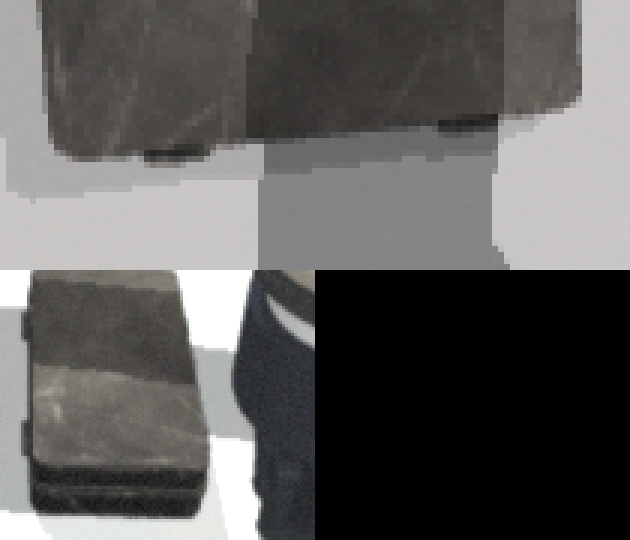

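```bash
python3 -c "
from workcell import robot
print(robot.job_done())"
```

```text
the job is handed in; nothing more can be done
None
```

The black case is closed and the job is handed in, at about 22 s of the 58 s allowed. I pushed the lid over and pressed it shut, then pushed the left latch up, then the right. All pushes used the closed fingertips.

- **Lid:** it stopped hard with the fingertip about 50 mm above the desk, where the shut lid's top should be at 51 mm. That final press read 33 N on the wrist, so it was firmer than the rest. The latch pushes stayed at or below about 7 N.
- **Latches:** in the last top view both show the same thin sliver in front of the rim, which is what upright latches should look like. I judged this by eye and from the stops I felt.
- **Left latch:** I was not sure the first push had finished it, so I pushed it again. That slid the left end of the case about 4 mm, well within the few centimetres allowed.
- **Right latch:** I did not push it a second time. It had stopped at about 5 N, slightly further in than I expected for a fully upright latch.
- **Bystanders:** the ring gauge, micrometer and spacer ring are within about 7 mm of where I first measured them. That is within the scatter of the readings, and nothing was pushed near them.
- **Readings that disagreed:** the case's turn came out between 0.115 and 0.138 rad depending on how I measured it. The right latch tip was not found on the black case in the last picture, only on the look-alike.

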